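Load and close the probe station's sample bay

TASK

Get the probe station ready to run: take the red transport block out of the sample bay and leave it in the blue bin, then stand every white sensor module from the mat upright in the bay, one on each green pad (any pad will do); the modules are fragile, so grip them gently, with about 10 N and never above 15 N. Then close the bay with the black cover panel: hook its orange tongue into the groove at a clear angle with the opposite edge raised, lower it flat until it drops in behind the far stop, and finally throw the red interlock lever fully over and let go. Leave everything else on the table alone.

Things in the scene. Friction and masses are not known exactly. Their poses are not given: they have to be found in the camera images.
- station: The sample bay: a grey open box fixed to the table, 200 mm (x) by 214 mm (y); bay floor 10 mm above the table, inner opening 146 mm (x) by 176 mm (y). Origin: on the table under the middle of the bay; x points from the groove to the stop, away from the robot, z up. All four walls have their top (the ledge the panel rests on) at z = 56 mm.
- groove (a point): Middle of the groove's mouth, on its lower face, on the bay's -x wall (bay x = -80 mm, y = 0, z = 56 mm); axes as the bay. Under an aluminium lip the groove opens towards +x; it is 11 mm high (z = 56 to 67 mm) and 14 mm deep (to x = -94 mm). The lip is 6 mm thick (top at z = 73 mm).
- stop (a point): Middle of the inner lower edge of the aluminium stop bar on the bay's +x wall (bay x = +90 mm, z = 56 mm); it rises to z = 68 mm. Low side cheeks (to z = 64 mm) stand at bay y = +-99 mm. Seated, the panel's body lies flat on the ledge between lip and stop with 6 mm play in x in all and 6 mm either side in y.
- pad0 (a point): Centre of green pad 0, painted on the bay floor, 62 mm (x) by 36 mm (y); axes as the bay, height of the bay floor. Pads lie at bay x = +-36 mm, y = +-40 mm. A module is well placed within 20 mm of a pad's centre.
- pad1 (a point): Centre of green pad 1, painted on the bay floor, 62 mm (x) by 36 mm (y); axes as the bay, height of the bay floor. Pads lie at bay x = +-36 mm, y = +-40 mm. A module is well placed within 20 mm of a pad's centre.
- pad2 (a point): Centre of green pad 2, painted on the bay floor, 62 mm (x) by 36 mm (y); axes as the bay, height of the bay floor. Pads lie at bay x = +-36 mm, y = +-40 mm. A module is well placed within 20 mm of a pad's centre.
- pad3 (a point): Centre of green pad 3, painted on the bay floor, 62 mm (x) by 36 mm (y); axes as the bay, height of the bay floor. Pads lie at bay x = +-36 mm, y = +-40 mm. A module is well placed within 20 mm of a pad's centre.
- panel_grip (a point): Black cover panel (0.4 kg), lying flat on the table, body 164 (x) by 186 (y) by 14 mm thick. Point: centre of its aluminium grip bar, 35 mm above the underside at mid-body; the bar is 16 mm wide (x), 100 mm long (y), from 14 to 56 mm above the underside: pinch it from above across x. z is the panel's normal, the tongue is on its -x edge; seated, its axes lie along the bay's.
- panel_tongue (a point): Middle of the lower outer edge of the panel's orange tongue (panel x = -94 mm, level with the underside). The tongue is 12 mm long, 6 mm thick, 176 mm wide, flush with the underside. Axes as the panel.
- module0_c (a point): Centre of a white sensor module with an amber glass top: 60 mm (x) by 32 mm (y) by 40 mm high, about 0.09 kg, fragile. z up through the glass. May be absent (two to four of the four are there). Starts standing on a dark mat 4 mm thick.
- module1_c (a point): Centre of a white sensor module with an amber glass top: 60 mm (x) by 32 mm (y) by 40 mm high, about 0.09 kg, fragile. z up through the glass. May be absent (two to four of the four are there). Starts standing on a dark mat 4 mm thick.
- module2_c (a point): Centre of a white sensor module with an amber glass top: 60 mm (x) by 32 mm (y) by 40 mm high, about 0.09 kg, fragile. z up through the glass. May be absent (two to four of the four are there). Starts standing on a dark mat 4 mm thick.
- module3_c (a point): Centre of a white sensor module with an amber glass top: 60 mm (x) by 32 mm (y) by 40 mm high, about 0.09 kg, fragile. z up through the glass. May be absent (two to four of the four are there). Starts standing on a dark mat 4 mm thick.
- block_c (a point): Centre of the red plastic transport block, 100 mm (x) by 46 mm (y) by 42 mm high, about 0.15 kg; it starts standing on the bay floor.
- bin: Blue open bin fixed to the table, 130 mm (x) by 170 mm (y) outside, 45 mm high, walls and floor 5 mm. Origin: centre of its underside, z up.
- interlock (a joint): Red interlock lever just beyond the stop end of the bay; 0 = off (starts near it, leaning towards the bay's -y), 1.0 rad = fully over (leaning towards the bay's +y). It stays where it is left; pushing its tip over takes a few newtons. Thrown when above 0.8 rad.
- interlock_tip (a point): Tip of the red lever, centre of its end ball; the lever's pivot lies at bay x = 130 mm, y = 0 and the lever is 60 mm long from there.
- meter_c (a point): Bystander: yellow hand-held meter, 130 x 70 x 32 mm, lying flat. Point: its centre. Leave alone (as all bystanders: not to be shifted by more than 30 mm).
- spool_c (a point): Bystander: wooden-coloured wire spool, 84 mm across, 60 mm high. Point: its centre.
- jar_c (a point): Bystander: amber jar, 52 mm across, 75 mm high. Point: its centre.
- driver_grip (a point): Bystander: screwdriver lying on the table. Point: middle of its handle.
- tape_c (a point): Bystander: roll of blue tape, 90 mm across, 24 mm high. Point: its centre.
- magnet_center (a point): Bystander: steel magnet disc, 60 mm across, 30 mm high. Point: its centre.
Not all that is in view belongs to the job. What is shaped like the part that bears block_c but purple or turquoise is not meant.

How it is judged:
By the outcome, as a careful person would: the job done as asked, in the order asked, and still so for the second after the job is handed in, with the robot touching nothing.
Of module0, module1, module2, module3 only 2 to 4 are there at a start; the rules pass over those that are not, and their reading is None.
At some moment in a run one of panel, block may be knocked a few centimetres aside while the robot is not near it.
Once in a run the grip may slacken for a moment while it holds something.
It also fails if it takes over 210 s, if anything falls off the work surface, if the arm or the gripper's body presses on something with over 40 N, if the wrist force passes 120 N, or if a joint passes its speed limit or range.

ROBOT

A 7-joint arm with a two-finger parallel gripper is mounted at the origin on the work surface. World frame = base frame: x ahead of the robot, y to its left, z up, the work surface at z = 0. Lengths are in m, angles in degrees, forces in N, time in s.
With the tool pointing down it reaches from about 0.35 to 0.775 m from the base axis. Payload 3.1 kg.
Tool frame: the origin (TCP) lies on the centre line of the jaws, within the pads' length; the fingertips stand 17 mm ahead of it and the grasp point (between the pads) lies 2 mm behind it (robot.tip_reach is the distance from the TCP to the fingertips, in m); z points along the fingers, y is the direction in which the jaws open and shut (so a half turn about z gives the same grasp; the last joint's range is limited). The gripper opens to 85 mm and grips with 20 to 120 N. Pads are 22 mm wide; open, the fingers measure 114 mm over their backs; the gripper's body (76 mm by 85 mm) begins 54 mm behind the grasp point. The pads swing forward as they close: fully open they stand 13 mm farther back than shut.
Start: joints at [62.412, 17.813, 0.802, 86.603, -0.252, 75.585, -1.558], TCP at [0.234, -0.498, 0.248] pointing down, gripper open.
Joint ranges: [-154.91, 154.91], [-16.99, 109.72], [-72.82, 74.43], [7.12, 147.25], [-82.49, 262.49], [11.32, 116.49], [-174.64, 174.64]. Speed limits (degrees/s): [159.86, 159.86, 180, 180, 180, 180, 180].

INTERFACE

Orientations are given as [roll, pitch, yaw] about the fixed x, y, z axes, in that order (R = Rz(yaw) Ry(pitch) Rx(roll)).
In Python, from station import robot, fingers, vision, workorder, recognise gives the robot as it stands. Calls block until the motion is done:
- robot.move_to(position, orientation): joint-space move of the TCP to a pose.
- robot.line_to(position, orientation=None, velocity=0.15, f_stop=None): straight line of the TCP; orientation=None keeps the orientation; velocity is the mean speed in m/s. With f_stop (N) it stops when the force on the tool has changed by that much, and returns True; else False.
- robot.move_j(angles): joint-space move.
- fingers.gripper_to(opening, force=None): opening from 0.0 (shut) to 1.0 (fully open); force is the grip in N (None keeps the last); returns when the fingers have stopped.
- robot.pause(seconds).
- robot.inverse_kinematics(position, orientation): joint angles nearest the present ones, or None.
- vision.grab_frame(name): name is "side" or "top"; returns the picture (384x512x3 uint8, red, green, blue); there is no depth.
- vision.calibration(name): a dict with "mtx" (3x3 intrinsics, pixels), "extrinsics" (4x4, takes a point from world to camera coordinates). Camera axes: x right, y up, looking along -z (the intrinsics and any distortion apply to the point x, -y, -z); pixel columns grow to the right and rows downward; lengths in m; the calibration is good to about 2 mm. A picture is of the moment at which its call begins. calibration takes no time and is no camera call.
A pose or a line that the arm cannot do raises robot.PlanningError and nothing moves.
- workorder.close_job(): hands the job in, once; it reports no verdict.
Trained networks look in the newest picture that a camera, given by its name, has taken for a name from the list of things; names that differ only in an ending like _2 or _b are one class to them, and where a whole thing is asked for, a point or a joint stands for the part that bears it (a point fixed in the world has none). Each returns a list of dicts, best first, with "p" (0 to 1); they miss things now and then, are a little off and sometimes report something else, mostly with a low value. They report only what shows in the picture. A call takes as long as a camera call. They do not tell look-alikes from the thing itself.
- recognise(label, camera): "rect" ([centre column, centre row, width, height] in pixels, round what is visible of it).
Readings, each from a call of its own:
- robot.current_time_s(): time.
- robot.current_joint_positions(): joint angles.
- robot.current_dq(): joint speeds.
- robot.current_joint_torque(): joint torques, N m.
- robot.current_tool_pos(): TCP position.
- robot.current_eef_rot(): TCP orientation.
- robot.current_contact_force(): force on the tool from outside, world axes, zero at the start.
- robot.current_torque(): the same for the moment, N m.
- robot.current_finger_gap(): opening from 0.0 (shut) to 1.0 (fully open).
Only numpy, scipy, OpenCV 4.12 (cv2) and the standard library are available. Lean on these libraries where they do the work, as an engineer would, in place of code of your own. Each camera call takes 0.05 s, during which the arm holds its last target. There are 200 camera calls.

## Working session

There is one attempt and no reset: what is moved stays moved. The work goes in short steps, each a Python script; the robot and the scene stay as the last script left them, time stands still between calls to the robot, and variables do not carry over. Pictures are saved under pics/ and viewed, about 12 in all and at most 16, crops included, and the job is handed in when it is done.

```bash
ls; mkdir -p pics; python3 - <<'E'
from station import robot, fingers, vision, workorder, recognise
import cv2, numpy as np
for n in ("side","top"):
    f=vision.grab_frame(n); cv2.imwrite(f"pics/{n}0.png",cv2.resize(f[:,:,::-1],(800,600),interpolation=cv2.INTER_CUBIC))
    c=vision.calibration(n); print(n,{k:np.round(v,4).tolist() for k,v in c.items()})
for l in ["station","groove","stop","pad0","panel_grip","panel_tongue","module0_c","block_c","bin","interlock","interlock_tip"]:
    print(l,[(np.round(d["rect"]).astype(int).tolist(),round(d["p"],2)) for d in recognise(l,"top")])
print(robot.current_time_s(),robot.current_tool_pos(),robot.current_eef_rot(),robot.tip_reach)
E
```

```text
pics
side {'mtx': [[362.9185, 0.0, 255.0363], [0.0, 362.9185, 193.4814], [0.0, 0.0, 1.0]], 'extrinsics': [[0.9991, -0.042, -0.0063, -0.4905], [0.0308, 0.6163, 0.7869, -0.0887], [-0.0292, -0.7864, 0.6171, -1.0816], [0.0, 0.0, 0.0, 1.0]]}
top {'mtx': [[368.4833, 0.0, 259.2585], [0.0, 368.4833, 197.0937], [0.0, 0.0, 1.0]], 'extrinsics': [[-0.0069, -0.9999, 0.0118, 0.0048], [0.9974, -0.006, 0.0717, -0.5194], [-0.0716, 0.0123, 0.9974, -1.2557], [0.0, 0.0, 0.0, 1.0]]}
station [([260, 187, 73, 78], 0.91)]
groove [([263, 185, 69, 76], 0.81)]
stop [([264, 186, 68, 81], 0.91)]
pad0 [([260, 184, 69, 73], 0.91)]
panel_grip [([174, 231, 63, 60], 0.8), ([266, 191, 22, 28], 0.34)]
panel_tongue []
module0_c [([262, 186, 71, 84], 0.67)]
block_c [([147, 130, 29, 16], 0.76), ([266, 190, 20, 31], 0.73), ([157, 289, 33, 23], 0.57)]
bin [([336, 161, 58, 44], 0.77)]
interlock []
interlock_tip [([272, 152, 9, 11], 0.57), ([126, 170, 31, 23], 0.57), ([353, 212, 15, 18], 0.46)]
0.65 [ 0.23420697 -0.49766297  0.24834507] [ 1.79994345e+02 -3.59896255e-04  2.52023713e+01] 0.017
```

View pics/top0.png

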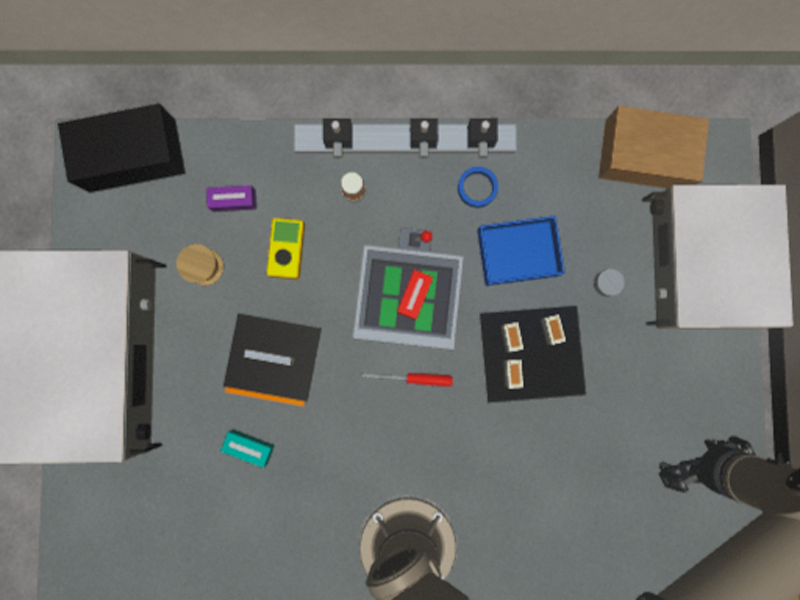

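View pics/side0.png

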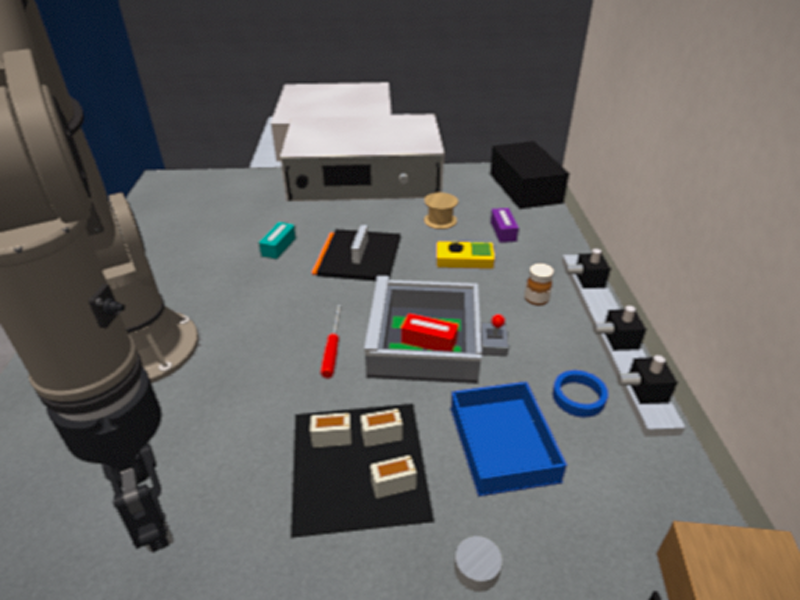

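Three modules are on the mat (800-px top view: 514,335; 554,330; 514,374). The block candidates are red in the bay (416,294), purple (230,197) and turquoise (247,449); only the red one in the bay fits. Next I'll check the interface docs and fit poses.

View pics/crop1.png

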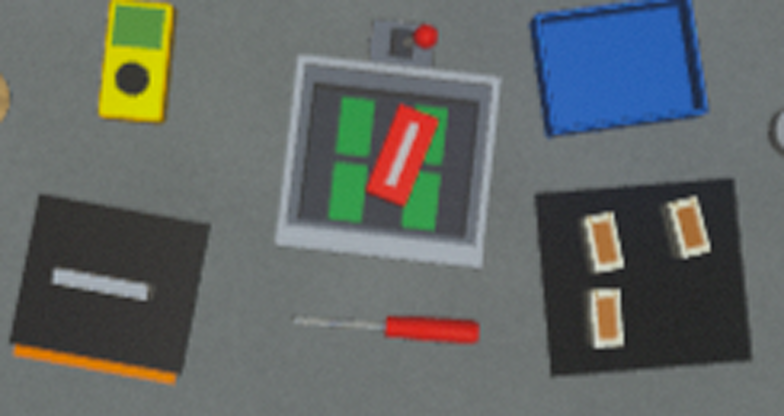

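The crop confirms it: the block in the bay at crop (402,155) is red with a white stripe. There are three modules, the panel is upper-side up with its tongue towards the robot, and the lever ball leans to -y. Next, fit the poses.

```bash
cat >> h.py <<'E'
def see_block(near,z0=.010,cams=("top","side")):
    ms={}
    for n in cams:
        f=vision.grab_frame(n); u=proj([near[0],near[1],z0+.021],n)[0]
        b=[x for x in blobs(red(f),120)]; ms[n]=fill(min(b,key=lambda x:np.hypot(*(x[0]-u)))[2])
    return fit(ms,near,.100,.046,z0,z0+.042)
def hullmask(m):
    pts=cv2.findNonZero(m.astype(np.uint8)); r=np.zeros(m.shape,np.uint8); cv2.fillConvexPoly(r,cv2.convexHull(pts),1); return r>0
def see_panel(near,z0=0.):
    f=vision.grab_frame("top"); h=hsv(f); u=proj([near[0],near[1],.01])[0]
    m=(h[...,2]<62)|((h[...,1]>150)&(h[...,0]>7)&(h[...,0]<24)); 
    yy,xx=np.mgrid[:384,:512]; m&=(abs(xx-u[0])<48)&(abs(yy-u[1])<48)
    m=cv2.morphologyEx(m.astype(np.uint8),cv2.MORPH_OPEN,np.ones((2,2)))
    b=max(blobs(m,100),key=lambda x:x[1][4]); m=hullmask(b[2])
    q,c=fit({"top":m},near,.176,.186,z0,z0+.014)
    q[:2]+=(rz(q[2])@[.006,0,0])[:2]; return q,c
def see_modules(cam="top"):
    f=vision.grab_frame(cam); h=hsv(f); out=[]
    for c,s,m in blobs((cv2.inRange(h,(6,80,90),(24,255,255))>0),25):
        w=unproj(c,.042,cam)
        if -.42<w[1]<-.10 and .3<w[0]<.62:
            r=cv2.minAreaRect(cv2.findNonZero(m.astype(np.uint8)))
            yy,xx=np.mgrid[:384,:512]; mm=(np.hypot(xx-c[0],yy-c[1])<14)&((h[...,2]>110))
            mm=[x[2] for x in blobs(fill(mm)) if x[2][int(c[1]),int(c[0])]][0]
            q,e=fit({cam:mm},(w[0],w[1],0),.060,.032,.004,.044)
            out.append((w,q,e))
    return out
E
python3 - <<'E'
from h import *
r=lambda a:np.round(a,4).tolist()
for c in ("top","side"): print("block",c,*map(r,see_block((.555,-.015,-25),cams=(c,))))
print("panel",*map(r,see_panel((.43,.29,-8))))
for c in("top","side"):
  for w,q,e in see_modules(c): print("mod",c,r(w),r(q),r(e))
T=vision.grab_frame("top");h=hsv(T)
b=[x for x in blobs(cv2.inRange(h,(100,150,80),(125,255,255)),800)][0]
print("bin",*map(r,fit({"top":fill(b[2])},(.62,-.23,5),.13,.17,0,.045)))
P=[unproj(u,.010) for u in((250.6,179.2),(248.3,199.5))]; print("pads L",r(P), "yaw",np.degrees(np.arctan2(*(P[0]-P[1])[[1,0]])))
for c in("top","side"):
    f=vision.grab_frame(c); hh=hsv(f); u=proj([.55,-.005,.04],c)[0]; yy,xx=np.mgrid[:384,:512]
    if c=="top":
        print(hh[187,215:232,2],hh[187,290:310,2])
    m=(hh[...,1]<60)&(hh[...,2]>(128 if c=="top" else 120))&(abs(xx-u[0])<50)&(abs(yy-u[1])<50)
    bb=max(blobs(m),key=lambda x:x[1][4]);
    if c=="top": print("station",c,bb[1],*map(r,fit({c:hullmask(bb[2])},(.55,-.005,-6),.20,.214,0.0,.060)))
print("ball",unproj((272.5,150.9),.09))
E
```

```text
block top [0.5482, -0.018, -22.1142] 0.1013
block side [0.5482, -0.0129, -15.8833] 0.152
panel [0.4107, 0.2942, -11.0944] 0.0333
mod top [0.4701, -0.3239, 0.042] [0.4711, -0.3273, 18.4406] 0.235
mod top [0.4549, -0.2321, 0.042] [0.4554, -0.2339, 12.9443] 0.1817
mod top [0.3746, -0.2338, 0.042] [0.3745, -0.2353, 6.564] 0.176
mod side [0.3734, -0.2291, 0.042] [0.3709, -0.2031, 3.172] 0.1325
mod side [0.4529, -0.2281, 0.042] [0.4516, -0.202, 10.0127] 0.1462
mod side [0.4698, -0.3195, 0.042] [0.4688, -0.3017, 5.7368] 0.4173
bin [0.6465, -0.2547, 7.908] 0.0689
pads L [[0.5828, 0.0312, 0.01], [0.5118, 0.0395, 0.01]] yaw -6.720677210913085
[121 119 120 122 119 122 122 121 118 118 118 119 118 124 144 181 168] [119 142 179 168 128 117 115 117 118 115 117 114 119 117 119 120 118 117
 120 119]
station top [ 226  157   71   67 1054] [0.5415, -0.0043, -6.6966] 0.0553
ball [ 0.66659616 -0.04233086  0.09      ]
```

```bash
cat >> h.py <<'E'
def st(t=""): print(t,"t",round(robot.current_time_s(),1),"pos",np.round(robot.current_tool_pos(),4).tolist(),"gap",round(robot.current_finger_gap(),3),"F",np.round(robot.current_contact_force(),1).tolist())
ST=np.array([.542,-.0043]); SY=-6.7
def bay(x,y,z): return np.append(ST,0)+rz(SY)@[x,y,z]
D=lambda yaw:[180,0,yaw]
def amber():
    """module poses from amber glass seen by both cameras"""
    res={}
    for cam in("top","side"):
        h=hsv(vision.grab_frame(cam)); L=[]
        for c,s,m in blobs((cv2.inRange(h,(6,80,90),(24,255,255))>0),25):
            w=unproj(c,.044,cam)
            if not(-.42<w[1]<-.10 and .3<w[0]<.62): continue
            v,u=np.nonzero(m); P=np.array([unproj(a,.044,cam)[:2] for a in zip(u,v)]); C=np.cov(P.T); e,V=np.linalg.eigh(C); d=V[:,1]*np.sign(V[0,1])
            L.append((*P.mean(0),np.degrees(np.arctan2(d[1],d[0]))))
        res[cam]=L
    return res
E
python3 - <<'E'
from h import *
for k,v in amber().items(): print(k,np.round(v,4).tolist())
try: fingers.gripper_to(1.0,force=10); print("force 10 accepted")
except Exception as e: print("force 10:",repr(e))
q,c=see_block((.548,-.018,-22),cams=("top",)); print(q,c)
fingers.gripper_to(.9,force=45)
robot.move_to([q[0],q[1],.20],D(q[2])); st()
print(robot.line_to([q[0],q[1],.034],velocity=.1,f_stop=10)); st()
fingers.gripper_to(0,force=45); st("grip")
robot.line_to([q[0],q[1],.19],velocity=.12); st("up")
E
```

```text
top [[0.4699, -0.3235, 13.5055], [0.4548, -0.2317, 11.1927], [0.3747, -0.2334, 2.7676]]
side [[0.3737, -0.2307, 5.2437], [0.4529, -0.2297, 10.2852], [0.4703, -0.3209, 12.5434]]
force 10 accepted
[ 5.48652710e-01 -1.82316385e-02 -2.27735554e+01] 0.10118317604064941
 t 3.8 pos [0.5487, -0.0197, 0.2] gap 0.9 F [-0.7, 0.1, -0.0]
False
 t 5.7 pos [0.5492, -0.0182, 0.0346] gap 0.899 F [-0.1, 0.4, 0.4]
grip t 6.0 pos [0.5492, -0.0182, 0.0345] gap 0.532 F [0.2, -0.2, 3.2]
up t 7.5 pos [0.548, -0.0183, 0.189] gap 0.533 F [0.3, 0.4, -1.6]
```

```bash
python3 - <<'E'
from h import *
bx,by,bw=.6465,-.2547,7.9
for yaw in (bw+90,bw-90):
    j=robot.inverse_kinematics([bx,by,.19],D(yaw)); print(yaw,None if j is None else np.round(j,0))
yaw=bw-90
robot.move_to([bx,by,.19],D(yaw)); st("over bin")
print(robot.line_to([bx,by,.033],velocity=.1,f_stop=8)); st("down")
for f in (80,45,20,10,5,10,20):
    fingers.gripper_to(0,force=f); robot.pause(.2); print(f,robot.current_finger_gap())
E
```

```text
97.9 [ 40.  42. -39.  64.  25.  82.  13.]
-82.1 [  22.   37.   -4.   65.    2.   78. -154.]
over bin t 8.5 pos [0.6468, -0.252, 0.1896] gap 0.53 F [-0.4, 0.4, -0.9]
False
down t 10.2 pos [0.6471, -0.255, 0.0339] gap 0.528 F [0.6, 0.3, -1.1]
80 0.5258798270764444
45 0.5301087532338224
20 0.524918081246125
10 0.5251046188079889
5 0.5279030950997171
10 0.5223867037989266
20 0.5287852558730755
```

```bash
python3 - <<'E'
from h import *
p=robot.current_tool_pos().copy() if hasattr(robot.current_tool_pos(),'copy') else list(robot.current_tool_pos())
z=p[2]
def F(): return np.mean([robot.current_contact_force()[2] for _ in range(10)])
for f in (5,10,20,10,5):
    fingers.gripper_to(0,force=f); robot.pause(.2)
    out=[]
    for k in range(3):
        z-=.0008 if z>.026 else 0
        s=robot.line_to([.6465,-.2547,z],velocity=.01,f_stop=30); out.append((round(z,4),round(F(),1),s))
    print(f,out)
fingers.gripper_to(.75,force=20); st()
robot.line_to([.6465,-.2547,.2],velocity=.15)
T=vision.grab_frame("top"); cv2.imwrite("pics/c2.png",cv2.resize(T[110:290,140:400,::-1],None,fx=3,fy=3,interpolation=cv2.INTER_CUBIC))
E
```

```text
5 [(np.float64(0.0322), np.float64(-1.6), False), (np.float64(0.0314), np.float64(-1.2), False), (np.float64(0.0306), np.float64(-2.9), False)]
10 [(np.float64(0.0298), np.float64(-1.7), False), (np.float64(0.029), np.float64(3.3), False), (np.float64(0.0282), np.float64(6.9), False)]
20 [(np.float64(0.0274), np.float64(10.2), False), (np.float64(0.0266), np.float64(13.6), False), (np.float64(0.0258), np.float64(16.0), False)]
10 [(np.float64(0.0258), np.float64(16.2), False), (np.float64(0.0258), np.float64(15.8), False), (np.float64(0.0258), np.float64(16.5), False)]
5 [(np.float64(0.0258), np.float64(16.0), False), (np.float64(0.0258), np.float64(15.8), False), (np.float64(0.0258), np.float64(16.3), False)]
 t 19.3 pos [0.6463, -0.2547, 0.0251] gap 0.751 F [-0.1, 0.1, 0.7]
```

```bash
python3 - <<'E'
from h import *
x,y=.6465,-.2547
def F(): return round(float(np.mean([robot.current_contact_force()[2] for _ in range(10)])),1)
def push(label,tgt,f):
    fingers.gripper_to(.75,force=20); robot.line_to([x,y,.037],velocity=.1); 
    f0=F(); fingers.gripper_to(tgt,force=f); robot.pause(.2); g=robot.current_finger_gap(); out=[]
    for z in np.arange(.035,.0249,-.002):
        s=robot.line_to([x,y,z],velocity=.02,f_stop=34); out.append(F())
        if s or out[-1]>30: break
    print(label,"gap",round(g,3),"f0",f0,out, round(robot.current_time_s(),1))
push("20",0,20); push("10",0,10); push("pos.50",.50,20); push("pos.515",.515,20)
fingers.gripper_to(.75,force=20); robot.line_to([x,y,.2],velocity=.2); st()
E
```

```text
20 gap 0.541 f0 -0.0 [10.9, 17.9, 23.4, 28.5, 30.0, 32.6] 24.6
10 gap 0.531 f0 0.2 [5.8, 14.3, 21.6, 27.8, 32.2] 26.9
pos.50 gap 0.54 f0 0.3 [5.8, 14.5, 22.2, 27.9, 31.0] 29.3
pos.515 gap 0.531 f0 0.7 [7.3, 14.3, 21.6, 27.9, 33.2] 31.6
 t 32.9 pos [0.6456, -0.2544, 0.1981] gap 0.755 F [0.4, -0.1, -1.0]
```

```bash
python3 - <<'E'
from h import *
x,y=.6465,-.2547
def F(): return round(float(np.mean([robot.current_contact_force()[2] for _ in range(10)])),1)
def push(label,tgt,f):
    fingers.gripper_to(.7,force=20); robot.line_to([x,y,.037],velocity=.12); 
    f0=F(); fingers.gripper_to(tgt,force=f); robot.pause(.1); g=np.mean([robot.current_finger_gap() for _ in range(30)]); out=[]
    for z in (.033,.031,.029,.027):
        s=robot.line_to([x,y,z],velocity=.03,f_stop=34); out.append(F())
        if s or out[-1]>30: break
    print(label,"gap",round(g,4),"f0",f0,out, round(robot.current_time_s(),1))
push("5",0,5); push("1",0,1); push("pos.535 f1",.535,1);push("pos.545 f1",.545,1);push("pos.53 f20",.53,20)
fingers.gripper_to(.7,force=20); robot.line_to([x,y,.2],velocity=.2); st()
E
```

```text
5 gap 0.534 f0 0.1 [20.1, 25.5, 30.9] 35.8
1 gap 0.5343 f0 -0.8 [15.4, 23.1, 28.9, 32.7] 37.7
pos.535 f1 gap 0.5371 f0 -0.2 [8.6, 12.7, 14.0, 15.8] 39.7
pos.545 f1 gap 0.5457 f0 -0.1 [0.1, -0.3, -0.0, -0.5] 41.6
pos.53 f20 gap 0.5317 f0 0.3 [17.8, 25.5, 29.3, 33.4] 43.6
 t 44.9 pos [0.6456, -0.2544, 0.1981] gap 0.703 F [-0.0, -0.3, -0.7]
```

The force setting is clamped at 20 N: a request for 1 N held as hard as 20 N. Position-commanded closing does give a graded force. A command about 0.0055 below contact gives roughly 10 N, and then gap − cmd ≈ 0.002. I'll creep closed on the modules with that feedback.

```bash
cat >> h.py <<'E'
def gap(n=200): return float(np.mean([robot.current_finger_gap() for _ in range(n)]))
def soft_grip(start=.385,lim=.366,thr=.0018):
    fingers.gripper_to(start,force=20); c=start; b=gap()-c; log=[(c,round(b,4))]
    while c>lim:
        c=round(c-.0015,4); fingers.gripper_to(c,force=20); e=gap()-c-b; log.append((c,round(e,4)))
        if e>=thr: break
    print("soft",log[-5:]); return c
def pick_mod(m,start=.385):
    x,y,w=m
    fingers.gripper_to(.62,force=20); robot.move_to([x,y,.13],D(w))
    s=robot.line_to([x,y,.030],velocity=.1,f_stop=6); st("down %s"%s)
    c=soft_grip(start); robot.line_to([x,y,.13],velocity=.08); g=gap(); st("lifted %.4f"%g); return c
def place_mod(px,py):
    a=bay(px,py,.13); robot.move_to(a,D(SY)); print("carried",round(gap(),4))
    s=robot.line_to(bay(px,py,.037),velocity=.08,f_stop=4); st("placed %s"%s)
    fingers.gripper_to(.50,force=20); robot.line_to(a,velocity=.12); st("out")
E
python3 - <<'E'
from h import *
t=robot.current_time_s(); gap(); print("reading cost",robot.current_time_s()-t)
pick_mod((.4701,-.3222,13.0))
E
```

```text
reading cost 0.0
down False t 47.8 pos [0.4708, -0.3225, 0.0308] gap 0.62 F [-1.0, -0.5, 0.4]
soft [(0.379, -0.004), (0.3775, -0.0031), (0.376, -0.0009), (0.3745, -0.0019), (0.373, 0.002)]
lifted 0.3712 t 51.3 pos [0.4696, -0.322, 0.1293] gap 0.371 F [0.5, -0.4, -2.0]
```

```bash
cat >> h.py <<'E'
def gap(n=20):
    v=[]
    for _ in range(n): robot.pause(.02); v.append(robot.current_finger_gap())
    return float(np.mean(v))
E
python3 - <<'E'
from h import *
print("at .373",gap()); fingers.gripper_to(.3715,force=20); print("at .3715",gap()); fingers.gripper_to(.371,force=20); print("at .371",gap(30)); st()
S=vision.grab_frame("side"); T=vision.grab_frame("top")
a=cv2.resize(S[120:340,150:410,::-1],(520,440),interpolation=cv2.INTER_CUBIC)
b=cv2.resize(T[110:290,150:400,::-1],(611,440),interpolation=cv2.INTER_CUBIC)[:,:280+331]
cv2.imwrite("pics/c3.png",cv2.resize(np.hstack([a,b]),(800,311),interpolation=cv2.INTER_AREA))
for n,f in(("top",T),("side",S)): print([(c.round(1).tolist(),s[4]) for c,s,_ in blobs(cv2.inRange(hsv(f),(50,100,60),(75,255,255)),15)])
E
```

```text
at .373 0.37442127278935244
at .3715 0.3738066815660588
at .371 0.37346562336547046
 t 52.9 pos [0.4701, -0.3222, 0.13] gap 0.371 F [0.3, -0.4, -1.2]
[([182.5, 147.8], np.int32(153)), ([250.6, 179.2], np.int32(194)), ([273.4, 181.8], np.int32(194)), ([248.3, 199.6], np.int32(195)), ([271.0, 202.2], np.int32(195))]
[([307.4, 159.6], np.int32(40)), ([284.0, 207.2], np.int32(172)), ([283.5, 222.4], np.int32(86))]
```

View pics/c3.png

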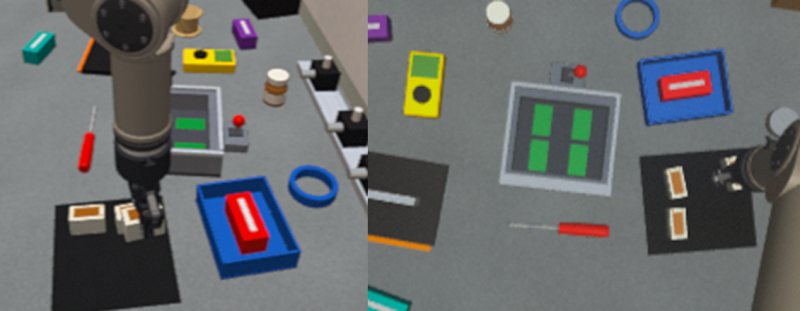

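The block lies in the bin, one module is lifted (side crop ~145,215), and all four pads are visible. I'll refine the station pose from the pads and place the modules.

```bash
cat >> h.py <<'E'
def soft_grip(*a):
    for c in(.385,.378,.374,.371): fingers.gripper_to(c,force=20)
    print("grip gap-cmd",round(gap()-.371,4))
_P=np.array([unproj(u,.010) for u in((250.6,179.2),(273.4,181.8),(248.3,199.6),(271.0,202.2))])
ST=_P.mean(0)[:2]; _d=(_P[0]+_P[1]-_P[2]-_P[3]); _e=_P[0]+_P[2]-_P[1]-_P[3]
SY=float(np.degrees((np.arctan2(_d[1],_d[0])+np.arctan2(-_e[0],_e[1]))/2))
E
python3 - <<'E'
from h import *
print(ST,SY,np.linalg.norm(_d:=__import__('h')._d)/2,np.linalg.norm(__import__('h')._e)/2)
place_mod(36,-40) if 0 else place_mod(.036,-.040)
pick_mod((.4538,-.2307,10.7)); place_mod(.036,.040)
pick_mod((.3742,-.2320,3.8)); place_mod(-.036,-.040)
robot.line_to(bay(-.036,-.04,.25),velocity=.2)
robot.move_to([.40,-.25,.30],D(0)); st()
S=vision.grab_frame("side"); T=vision.grab_frame("top")
a=cv2.resize(S[120:340,150:410,::-1],(520,440),interpolation=cv2.INTER_CUBIC)
b=cv2.resize(T[120:260,140:300,::-1],(503,440),interpolation=cv2.INTER_CUBIC)
cv2.imwrite("pics/c4.png",cv2.resize(np.hstack([a,b]),(800,344),interpolation=cv2.INTER_AREA))
print("panel",see_panel((.41,.294,-11)))
E
```

```text
[ 0.54238507 -0.00426184] -6.9170701017076 0.07187292688100749 0.07983104986834996
carried 0.3733
placed False t 55.8 pos [0.5739, -0.0483, 0.0377] gap 0.368 F [-0.3, 0.3, -1.5]
out t 56.9 pos [0.5726, -0.0484, 0.1292] gap 0.502 F [-0.0, 0.6, 0.3]
down False t 59.2 pos [0.4545, -0.2309, 0.0306] gap 0.619 F [0.0, -0.1, 0.5]
grip gap-cmd 0.002
lifted 0.3732 t 62.3 pos [0.4537, -0.2306, 0.1298] gap 0.375 F [-0.7, 0.7, -0.6]
carried 0.3734
placed False t 65.0 pos [0.5836, 0.0312, 0.0377] gap 0.372 F [0.1, -0.7, -0.1]
out t 66.2 pos [0.5822, 0.0309, 0.1291] gap 0.499 F [-0.9, -0.1, 0.0]
down False t 68.9 pos [0.3748, -0.2323, 0.0305] gap 0.62 F [0.5, 0.9, 0.7]
grip gap-cmd 0.003
lifted 0.3729 t 72.0 pos [0.3741, -0.2319, 0.1298] gap 0.377 F [0.5, -1.0, -1.2]
carried 0.373
placed False t 74.5 pos [0.5024, -0.0396, 0.0376] gap 0.373 F [-0.1, 0.2, -0.3]
out t 75.7 pos [0.5011, -0.0397, 0.1292] gap 0.497 F [-0.8, -1.1, -0.6]
 t 77.4 pos [0.4005, -0.2483, 0.2991] gap 0.497 F [-0.2, 0.5, -0.5]
panel (array([  0.42560676,   0.32350061, -10.38552477]), np.float64(0.03233838081359863))
```

View pics/c4.png

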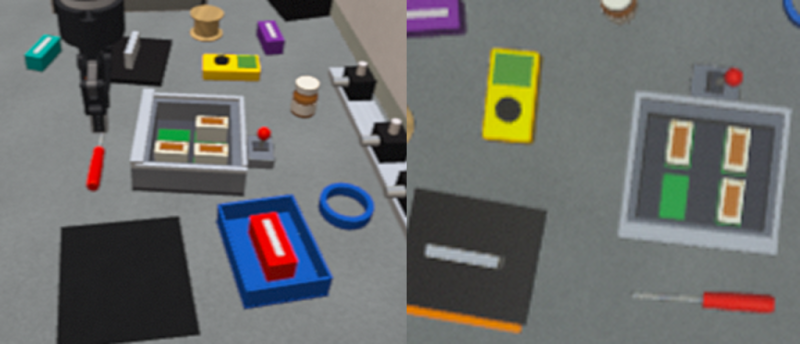

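The modules stand on three pads, with the fourth pad empty. The panel has been knocked to about (.426,.324), so I'll re-measure it via the grip bar and fetch it.

```bash
cat >> h.py <<'E'
from scipy.spatial.transform import Rotation as Ro
HT=.036
def ppose(tip,theta,sgn,y=0.):
    """TCP pose for panel tongue edge at bay (tx,tz), tilt theta deg"""
    R=rz(SY)@Ro.from_euler('y',-theta,degrees=True).as_matrix()
    T=bay(tip[0],y,tip[1]); p=T+R@[.094,0,HT]
    L=Ro.from_euler('xyz',[180,0,90*sgn],degrees=True).as_matrix()
    return p,Ro.from_matrix(R@L).as_euler('xyz',degrees=True)
E
python3 - <<'E'
from h import *
q,c=see_panel((.4256,.3235,-10.4)); print(q,c)
f=vision.grab_frame("top"); h=hsv(f); u=proj([q[0],q[1],.05])[0]; yy,xx=np.mgrid[:384,:512]
m=(h[...,2]>110)&(h[...,1]<70)&(abs(xx-u[0])<20)&(abs(yy-u[1])<14)
for c,s,_ in blobs(m,20): print("bar",unproj(c,.054),s)
for s in(1,-1):
    print(s,np.round(robot.inverse_kinematics([q[0],q[1],.036],D(q[2]+90*s)),0))
    for t in((-.070,.085,13),(-.077,.058,13),(-.089,.0565,0)):
        p,o=ppose(t[:2],t[2],s); j=robot.inverse_kinematics(p,o); print(p.round(3),o.round(1),None if j is None else np.round(j,0))
E
```

```text
[  0.42547012   0.32374594 -10.48207116] 0.03382670879364014
bar [0.4293702  0.32595497 0.054     ] [148 219  30  10 158]
1 [ -5.  37. -47. 103.  33.  55. -77.]
[ 0.556 -0.006  0.141] [167.    0.   83.1] [ 37.  22. -49. 106.  27.  49. -32.]
[ 0.549 -0.005  0.114] [167.    0.   83.1] [ 37.  24. -50. 109.  31.  46. -35.]
[ 0.547 -0.005  0.092] [180.    0.   83.1] [ 30.  32. -43.  98.  25.  60. -29.]
-1 [  3.  45. -62. 102.  45.  62.  94.]
[ 0.556 -0.006  0.141] [-167.     0.   -96.9] [ -45.   22.   54.  109.  -23.   47. -168.]
[ 0.549 -0.005  0.114] [-167.     0.   -96.9] [ -45.   23.   54.  111.  -27.   44. -165.]
[ 0.547 -0.005  0.092] [180.    0.  -96.9] [ -39.   34.   54.  101.  -31.   61. -161.]
```

```bash
python3 - <<'E'
from h import *
x,y,w=.4274,.3249,-10.5
fingers.gripper_to(.6,force=70); robot.move_to([x,y,.20],D(w+90))
print(robot.line_to([x,y,.0355],velocity=.1,f_stop=10)); st("down")
fingers.gripper_to(0,force=70); st("grip")
robot.line_to([x,y,.10],velocity=.08); st("up"); 
robot.line_to([x,y,.22],velocity=.15)
p,o=ppose((-.070,.13),13,1); print(p,o)
robot.move_to(p,o); st("over"); print(robot.current_eef_rot(), np.round(robot.current_joint_positions(),0))
S=vision.grab_frame("side"); T=vision.grab_frame("top")
a=cv2.resize(S[120:300,190:390,::-1],(489,440),interpolation=cv2.INTER_CUBIC)
b=cv2.resize(T[110:270,180:360,::-1],(495,440),interpolation=cv2.INTER_CUBIC)
cv2.imwrite("pics/c5.png",cv2.resize(np.hstack([a,b]),(800,358),interpolation=cv2.INTER_AREA))
E
```

```text
False
down t 81.8 pos [0.4278, 0.3253, 0.0361] gap 0.596 F [0.1, 0.5, -0.4]
grip t 82.2 pos [0.4276, 0.3252, 0.0359] gap 0.183 F [0.2, -0.4, 2.8]
up t 83.2 pos [0.4271, 0.3244, 0.0995] gap 0.179 F [-0.1, 0.2, -3.3]
[ 0.55577941 -0.00588679  0.18622272] [167.          0.         83.0829299]
over t 85.5 pos [0.5557, -0.0035, 0.1865] gap 0.179 F [0.1, 0.9, -2.6]
[ 1.66992837e+02 -9.16147597e-02  8.32549950e+01] [ 42.  21. -56. 102.  26.  55. -30.]
```

View pics/c5.png

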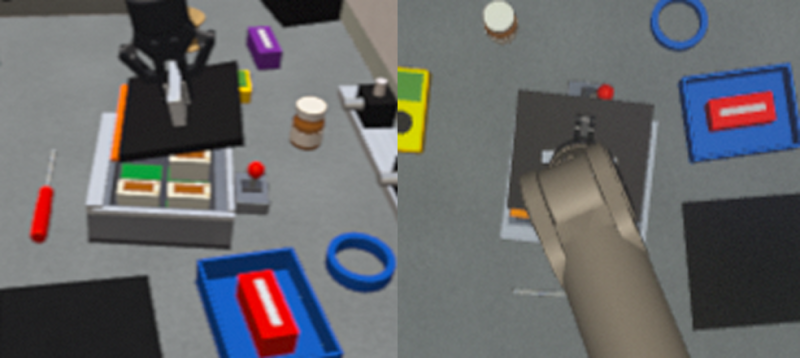

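```bash
python3 - <<'E'
from h import *
R=Ro.from_euler('xyz',robot.current_eef_rot(),degrees=True).as_matrix()
L=Ro.from_euler('xyz',[180,0,90],degrees=True).as_matrix(); Rp=R@L.T; p=np.array(robot.current_tool_pos())
for c in((.082,.093,.014),(.082,-.093,.014),(.082,.093,0),(.082,-.093,0)):
    P=p+Rp@(np.array(c)-[0,0,HT]); print(c,"top",proj(P)[0].round(1),"side",proj(P,"side")[0].round(1))
print(np.degrees(np.arctan2(Rp[1,0],Rp[0,0])),SY)
T=vision.grab_frame("top"); V=hsv(T)[...,2].astype(int)
for r in(165,172,180): print(r,V[r,226:242].tolist(),V[r,284:302].tolist())
for c in(245,285): print(c,V[142:165,c].tolist())
E
```

```text
(0.082, 0.093, 0.014) top [234.  150.1] side [308.8 150.3]
(0.082, -0.093, 0.014) top [294.9 156.9] side [311.9 189.4]
(0.082, 0.093, 0) top [234.4 149.9] side [309.5 154.4]
(0.082, -0.093, 0) top [294.5 156.7] side [312.7 193.8]
-6.718991833822493 -6.9170701017076
165 [117, 118, 116, 113, 118, 118, 114, 66, 65, 66, 65, 67, 67, 67, 66, 66] [71, 68, 67, 69, 68, 67, 68, 68, 69, 109, 179, 175, 149, 118, 119, 116, 119, 117]
172 [117, 116, 116, 116, 122, 125, 66, 65, 64, 65, 67, 65, 63, 69, 66, 65] [68, 69, 69, 67, 67, 68, 70, 68, 89, 147, 175, 155, 117, 118, 120, 118, 120, 121]
180 [115, 114, 115, 124, 128, 84, 65, 66, 64, 64, 66, 65, 67, 66, 65, 65] [70, 71, 69, 68, 69, 66, 70, 79, 129, 181, 167, 117, 116, 116, 115, 116, 117, 119]
245 [119, 118, 118, 116, 117, 119, 117, 116, 109, 89, 69, 66, 66, 67, 69, 68, 68, 68, 68, 68, 65, 66, 67]
285 [117, 115, 115, 113, 114, 115, 115, 116, 115, 115, 115, 113, 115, 98, 66, 68, 71, 69, 67, 69, 70, 70, 67]
```

The held panel matches the prediction within 0.3 px, so I'll hook it in.

```bash
python3 - <<'E'
from h import *
def go(tip,th,v,f=None):
    p,o=ppose(tip,th,1); return robot.line_to(p,o,velocity=v,f_stop=f)
def tipnow(l):
    R=Ro.from_euler('xyz',robot.current_eef_rot(),degrees=True).as_matrix(); L=Ro.from_euler('xyz',[180,0,90],degrees=True).as_matrix(); Rp=R@L.T
    P=np.array(robot.current_tool_pos())+Rp@[-.094,0,-HT]; b=rz(-SY)@(P-np.append(ST,0)); F=rz(-SY)@robot.current_contact_force()
    print(l,"tip mm",(b*1e3).round(1),"tilt",round(np.degrees(np.arcsin(Rp[2,0])),1),"F bay",F.round(1),"t",round(robot.current_time_s(),1))
go((-.074,.08),13,.1); tipnow("high")
print(go((-.074,.064),13,.04,6)); tipnow("near")
print(go((-.0765,.0545),13,.02,4)); tipnow("touch")
E
```

```text
high tip mm [-73.4   0.4  80.3] tilt 13.1 F bay [ 0.2 -0.2 -3. ] t 86.3
False
near tip mm [-74.1   0.   63.8] tilt 13.0 F bay [-0.3 -0.3 -3.5] t 86.8
True
touch tip mm [-76.1  -0.   55.4] tilt 13.0 F bay [ 0.5 -0.2  5.5] t 87.3
```

```bash
cat >> h.py <<'E'
def go(tip,th,v,f=None):
    p,o=ppose(tip,th,1); return robot.line_to(p,o,velocity=v,f_stop=f)
def tipnow(l):
    R=Ro.from_euler('xyz',robot.current_eef_rot(),degrees=True).as_matrix(); L=Ro.from_euler('xyz',[180,0,90],degrees=True).as_matrix(); Rp=R@L.T
    P=np.array(robot.current_tool_pos())+Rp@[-.094,0,-HT]; b=rz(-SY)@(P-np.append(ST,0)); F=rz(-SY)@robot.current_contact_force()
    print(l,"tip mm",(b*1e3).round(1),"tilt",round(np.degrees(np.arcsin(Rp[2,0])),1),"F bay",F.round(1),"gap",round(robot.current_finger_gap(),3),"t",round(robot.current_time_s(),1))
E
python3 - <<'E'
from h import *
go((-.0765,.0572),13,.02); tipnow("raise")
print(go((-.0815,.0572),13,.02,8)); tipnow("in1")
print(go((-.0875,.0572),13,.02,8)); tipnow("in2")
robot.pause(.2); tipnow("hold")
S=vision.grab_frame("side")
cv2.imwrite("pics/c6.png",cv2.resize(S[140:260,210:370,::-1],(800,600),interpolation=cv2.INTER_CUBIC))
E
```

```text
raise tip mm [-77.8  -0.4  56.3] tilt 12.9 F bay [ 0.3 -0.6 -3.7] gap 0.174 t 87.7
False
in1 tip mm [-81.8  -0.1  57.1] tilt 13.0 F bay [-0.7 -0.3 -3.4] gap 0.179 t 88.0
False
in2 tip mm [-87.6  -0.   57.2] tilt 13.0 F bay [-0.3  0.  -3. ] gap 0.178 t 88.5
hold tip mm [-87.4  -0.   57.2] tilt 13.0 F bay [-0.6 -0.2 -4. ] gap 0.175 t 88.7
```

View pics/c6.png

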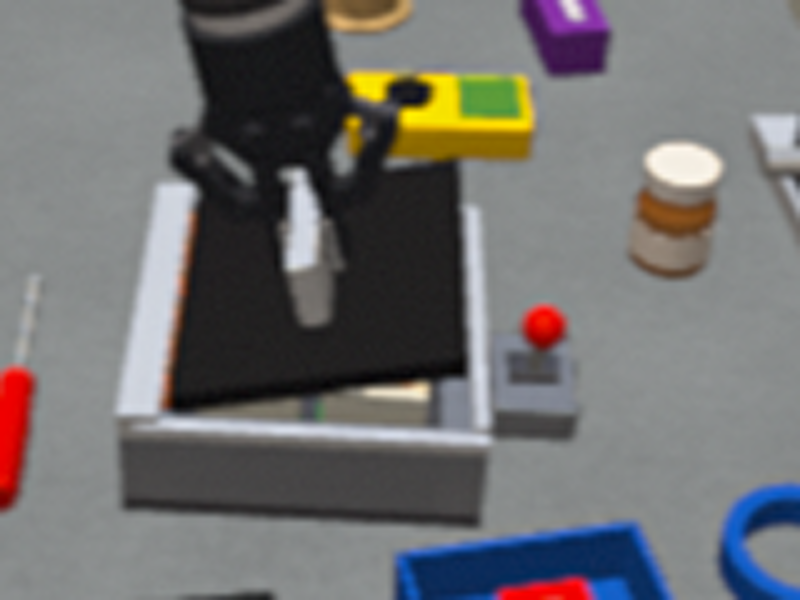

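The tongue is under the lip with the far edge raised 13° and no contact force. Now lower it in steps.

```bash
python3 - <<'E'
from h import *
for th,tx,tz in((10,-.0875,.0572),(7,-.0880,.0570),(4,-.0885,.0568),(2,-.0888,.0566),(0,-.0889,.0564)):
    s=go((tx,tz),th,.02,12); tipnow(f"{th} {s}")
    if s: break
E
```

```text
10 False tip mm [-87.4   0.2  57.1] tilt 10.0 F bay [-0.1  0.3 -3.4] gap 0.179 t 89.2
7 False tip mm [-88.1   0.2  56.9] tilt 7.0 F bay [ 0.1 -0.5 -2.6] gap 0.179 t 89.6
4 False tip mm [-88.6   0.1  56.7] tilt 4.0 F bay [ 1.3  0.4 -3.2] gap 0.175 t 90.0
2 False tip mm [-88.7   0.1  56.5] tilt 2.0 F bay [-0.3 -0.7 -3.4] gap 0.179 t 90.3
0 False tip mm [-88.8   0.   56.3] tilt 0.0 F bay [-0.7 -0.3 -2.8] gap 0.181 t 90.7
```

```bash
python3 - <<'E'
from h import *
print(go((-.0889,.0550),0,.01,5)); tipnow("pressed")
fingers.gripper_to(.5,force=20); p=np.array(robot.current_tool_pos()); robot.line_to(p+[0,0,.12],velocity=.12); st()
robot.move_to([.45,-.22,.30],D(83)); st()
S=vision.grab_frame("side"); T=vision.grab_frame("top")
a=cv2.resize(S[140:260,220:350,::-1],(477,440),interpolation=cv2.INTER_CUBIC)
b=cv2.resize(T[130:230,210:310,::-1],(440,440),interpolation=cv2.INTER_CUBIC)
cv2.imwrite("pics/c7.png",cv2.resize(np.hstack([a,b]),(800,384)))
for n,f in(("top",T),("side",S)):
    u=proj(bay(.13,-.02,.08),n)[0]; b=[(c.round(1),s[4]) for c,s,_ in blobs(red(f),15) if np.hypot(*(c-u))<25]; print(n,b)
    if n=="top": ut=b[0][0]
    else: us=b[0][0]
from scipy.optimize import least_squares
r=least_squares(lambda P:np.r_[proj(P)[0]-ut,proj(P,"side")[0]-us],[.67,-.04,.08]); print("ball",r.x,r.fun.round(2),"bay",rz(-SY)@(r.x-np.append(ST,0)))
E
```

```text
True
pressed tip mm [-88.8   0.1  55.9] tilt 0.0 F bay [-0.8  0.   6.1] gap 0.178 t 90.9
 t 92.4 pos [0.5452, -0.0055, 0.2088] gap 0.5 F [-0.5, -0.4, -0.6]
 t 93.4 pos [0.4504, -0.2183, 0.2995] gap 0.5 F [0.3, 0.7, -0.3]
top [(array([272.5, 150.8]), np.int32(38))]
side [(array([318.3, 204.9]), np.int32(56))]
ball [ 0.66802531 -0.04275969  0.07939636] [-0.03  0.3   0.25 -0.03] bay [ 0.12936217 -0.02308646  0.07939636]
```

View pics/c7.png

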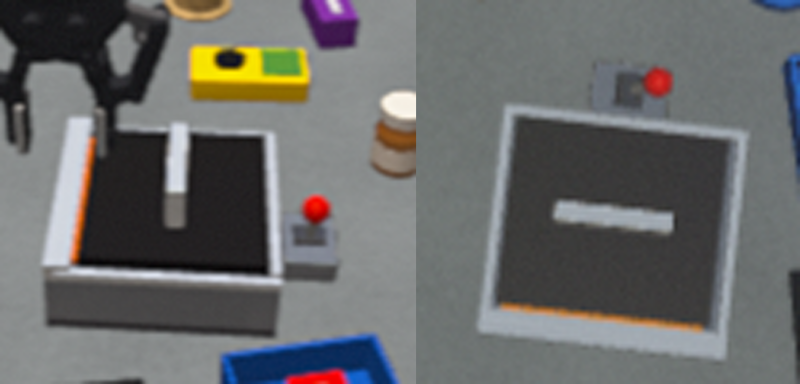

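```bash
python3 - <<'E'
from h import *
fingers.gripper_to(0,force=20); o=D(SY+90)
robot.move_to(bay(.13,-.07,.20),o); st()
print(robot.line_to(bay(.13,-.07,.078),velocity=.1,f_stop=8)); st("down")
print(robot.line_to(bay(.13,.022,.078),velocity=.05,f_stop=15)); st("pushed"); print((rz(-SY)@(np.array(robot.current_tool_pos())-np.append(ST,0))).round(4))
robot.line_to(bay(.13,-.03,.078),velocity=.1); robot.line_to(bay(.13,-.04,.22),velocity=.2)
robot.move_to([.40,-.30,.32],o); st()
S=vision.grab_frame("side"); T=vision.grab_frame("top")
a=cv2.resize(S[140:340,190:410,::-1],(484,440),interpolation=cv2.INTER_CUBIC)
b=cv2.resize(T[100:260,140:360,::-1],(605,440),interpolation=cv2.INTER_CUBIC)
cv2.imwrite("pics/c8.png",cv2.resize(np.hstack([a,b]),(800,323)))
from scipy.optimize import least_squares
U=[]
for n,f in(("top",T),("side",S)):
    u=proj(bay(.13,.02,.08),n)[0]; b=[(c.round(1),s[4]) for c,s,_ in blobs(red(f),15) if np.hypot(*(c-u))<25]; print(n,b); U.append(b[0][0])
r=least_squares(lambda P:np.r_[proj(P)[0]-U[0],proj(P,"side")[0]-U[1]],[.67,0,.08]); print("ball bay",rz(-SY)@(r.x-np.append(ST,0)),r.fun.round(2))
E
```

```text
t 95.0 pos [0.663, -0.0913, 0.2008] gap 0.006 F [-0.2, -0.8, -0.2]
False
down t 96.4 pos [0.6637, -0.0893, 0.079] gap -0.0 F [0.6, 0.2, 0.1]
True
pushed t 97.9 pos [0.6715, -0.0146, 0.0768] gap 0.001 F [0.7, -0.1, -0.0]
[0.1295 0.0053 0.0768]
 t 100.6 pos [0.4006, -0.2992, 0.3197] gap -0.003 F [0.2, 0.3, -0.1]
top [(array([256.9, 149.3]), np.int32(38))]
side [(array([317.2, 194. ]), np.int32(47))]
ball bay [0.12915219 0.02904219 0.07736633] [-0.02  0.19  0.16 -0.02]
```

View pics/c8.png

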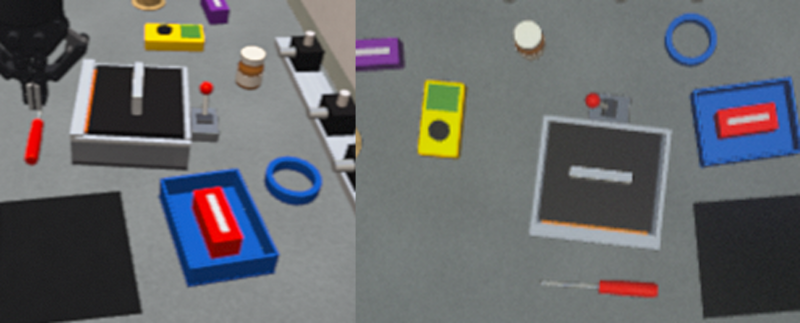

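The ball is at bay y = +29 mm, which is the full +0.5 rad lean (1.0 rad of travel). The panel is seated and the block is in the bin, so I'm handing the job in.

```bash
python3 -c "
from station import *
from station import workorder,robot
print(workorder.close_job(),robot.current_time_s())"
```

```text
the job is handed in; nothing more can be done
the job is handed in; nothing more can be done
```

The job is done and handed in; the arm was last read at 100.6 s, clear of everything.

- **Block:** the red block lies in the blue bin and is visible there in the last pictures.
- **Modules:** three were on the mat. All three were seen standing upright on their own green pads before the cover went on.
- **Panel:** it had been knocked a few centimetres aside before I fetched it, so I measured it again. I hooked the tongue in at 13° with no side force and lowered it flat. Contact came at about z = 56 mm, and it sits between lip and stop in both views.
- **Lever:** thrown to its end stop and released. The ball now measures bay y = +29 mm, which is about 1.0 rad.

**Grip on the modules:**
- **Force setting:** it did not go below about 20 N; asking for 1 N held as hard as 20 N.
- **Method:** I used pushes on the block in the bin to calibrate a position-controlled squeeze, then gripped the modules that way. I estimate 8–11 N.
- **Not confirmed:** that figure is inferred from how far the fingers stopped short of their target, with noisy readings, and assumes a friction of about 0.8. It was not measured directly.

**Other limits on the checks:**
- The two cameras differed by 2–3 mm on the modules, and the two panel measurements by about 4 mm. I averaged them, and both grasps came out well centred.
- I did not measure the bystanders, but none appeared to have moved in the pictures I viewed.

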